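Prove the calibrator chassis slides

ROBOT

A 7-joint arm with a two-finger parallel gripper is mounted at the origin on the work surface. World frame = base frame: x ahead of the robot, y to its left, z up, the work surface at z = 0. Lengths are in m, angles in rad, forces in N, time in s.
With the tool pointing down it reaches from about 0.425 to 0.925 m from the base axis. Payload 6.8 kg.
Tool frame: the origin (TCP) lies midway between the tips of the shut fingers; the grasp point (between the pads) lies 19 mm behind it; z points along the fingers, y is the direction in which the jaws open and shut (so a half turn about z gives the same grasp; the last joint's range is limited). The gripper opens to 85 mm and grips with 20 to 120 N. Pads are 22 mm wide; open, the fingers measure 114 mm over their backs; the gripper's body (76 mm by 85 mm) begins 54 mm behind the grasp point. The pads swing forward as they close: fully open they stand 13 mm farther back than shut.
Start: joints at [-1.427, 0.477, 0.022, 1.555, -0.011, 1.109, -0.083], TCP at [0.168, 0.654, 0.209] pointing down, gripper open.
Joint ranges: [-2.96, 2.96], [-0.34, 2.1], [-1.41, 1.46], [0.24, 2.44], [-1.37, 4.51], [0.17, 1.92], [-2.96, 2.96]. Speed limits (rad/s): [2.39, 2.39, 3.14, 3.14, 3.14, 3.14, 3.14].

INTERFACE

Orientations are given as a unit quaternion [w, x, y, z].
In Python, from station import readout, eyes, ticket gives the robot as it stands. The module is installed in compiled form; this text tells all that it offers.
- The arm moves only by the shell command python3 -m crank 'ROWS' [FORCE]. ROWS is JSON, a list of rows, each an object of numbers: "jaw": the opening in per cent of the stroke, from 0 (shut) to 100 (fully open); "x", "y", "z": the shift along the tool's x, y, z in mm; "ax", "ay", "az": the turn, a rotation vector about the tool's x, y, z in degrees. In form: [{"jaw": .., "x": .., "y": .., "z": .., "ax": .., "ay": .., "az": ..}, ...]. A call has 1 to 12 rows; each row shifts and turns the commanded pose from where the row before left it, along the tool's axes as they then stand; what a row does not reach is not made up. A row lasts 1/8 s, in which the tool goes at most 62.5 mm and 10.7 degrees, less where a joint would pass 70% of its speed; a pose out of reach is approached as far as the arm can. A call with a gripper value outside its range is refused whole. The fingers move at their own pace and stop on an object; FORCE is the grip in N (left out, the last holds). Time passes only in rows, so rows that do not move let the fingers close. It gives the time, the measured TCP pose, the force and the opening at its end, in the units of the state.
- readout.get_obs(): the state, without advancing time (a new reading comes with each control period).
- eyes.read_camera(name): name is "side" or "top"; returns (picture, depth): 384x512x3 uint8, red, green, blue; 384x512 float32, m along the optical axis (not along the pixel's ray), 0 where there is no reading.
- eyes.calibration(name): a dict with "fx", "fy", "cx", "cy" (pixels), "k1" (the pictures are not rectified: a ray, as slopes to the right and down, at radius r is drawn at 1 + k1 r^2 times it, then the intrinsics apply), "R" (3x3) and "t" (3): a world point X has camera coordinates R X + t. Camera axes: x right, y down, z forward; pixel columns grow to the right and rows downward; lengths in m; the calibration is good to about 2 mm. A picture is of the moment at which its call begins. calibration takes no time and is no camera call.
- ticket.hand_in(): hands the job in, once; it reports no verdict.
The state is a dict: "t": time; "q": joint angles; "joint_vel": joint speeds; "joint_torque": joint torques, N m; "eef_pos": TCP position; "tool_rot": TCP orientation; "contact_force": force on the tool from outside, world axes, zero at the start; "torque": the same for the moment, N m; "gripper_width": opening from 0.0 (shut) to 1.0 (fully open).
Only numpy, scipy, OpenCV 4.12 (cv2) and the standard library are available. Lean on these libraries where they do the work, as an engineer would, in place of code of your own. Each camera call takes 0.05 s, during which the arm holds its last target. There are 200 camera calls.

TASK

The slides of the wide bench calibrator have just been greased and need proving. Pull its chassis straight out by the bar handle until it locks and let go so that it stands out by itself; then press the round release button on the roof of the same case so that the chassis runs back fully home. Leave the narrow unit next to it shut.

Things in the scene. Friction and masses are not known exactly. Their poses are not given: they have to be found in the camera images.
- wide_case: Wide grey steel case fixed to the bench: 260 mm deep (x), 210 wide (y), 92 high. Origin: centre of its underside; x runs front to back, z up; the aluminium chassis pulls out along case -x (panel face at x -134 mm). A return spring, 4 N shut to 6 N out, and damping (25 N per m/s) draw it home if let go early. It locks at 120 mm of travel (catch adds 3 N just before); hard stop at 130.
- wide_handle (a point): Middle of the wide chassis' steel bar handle: 12 mm round, 120 long along case y, 44 in front of the panel face (38 mm clear gap), 74 above the bench, open above; case x -178 mm when shut. 10 mm legs at its ends run back to the panel at y +-55. Axes as the case's. Let go after 123 to 130 mm of pull, it settles locked at 120.
- wide_release (a point): Centre of the top of the wide case's round black push button: cap 32 mm across, top 104 above the bench, 12 above the case roof, at case x -109, y 0, in a flat 42 mm collar 4 high. Axes as the case's. Presses straight down 7 mm, 2 N to start, 5 N fully down; the catch frees after 4 mm. Hold it down half a second, then let it up; the chassis is home within 1.5 s.
- narrow_handle (a point): Middle of the bar handle (12 mm round, 70 long, 74 above the bench, 44 in front of its panel) of the narrow unit, to be left shut: a like case only 130 mm wide, 260 deep, 92 high, with the same slides and button. It stands to the left or right of the wide one. Axes as its own case's.

How it is judged:
On the way, in this order (a step that is already met when the one before it is completed fails the run):
1. the wide chassis is out by more than 112 mm and stays there with nothing pulling: the fingers and arm are off it (x of wide_handle in the frame of wide_case below -0.29 m and contact force between wide_case and the fingers below 0.3 N and contact force between wide_case and the arm below 0.3 N), for 0.3 s.
2. its release button is pressed down by more than 3.5 mm (z of wide_release in the frame of wide_case below 0.1005 m).
At the end, for the whole second after the job is handed in: The wide chassis is back home within 8 mm of fully shut, its release button is up again (within 3 mm), and the narrow chassis is within 15 mm of where it started (x of wide_handle in the frame of wide_case above -0.186 m and z of wide_release in the frame of wide_case above 0.101 m and distance of narrow_handle from where it was at the start of the episode below 0.015 m); the robot touches nothing.
It fails at once if the narrow chassis is pulled out by more than 15 mm (distance of narrow_handle from where it was at the start of the episode above 0.015 m).
It also fails if it takes over 42 s, if anything falls off the work surface, if the arm or the gripper's body presses on something with over 40 N, if the wrist force passes 120 N, or if a joint passes its speed limit or range.

## Working session

There is one attempt and no reset: what is moved stays moved. The work goes in short steps, Python scripts to look and compute and a shell command to move; the robot and the scene stay as the last step left them, time stands still between calls to the robot, and variables do not carry over. Pictures are saved under pics/ and viewed, about 8 in all and at most 12, crops included, and the job is handed in when it is done.

```bash
mkdir -p pics; python3 - <<'E'
from station import readout, eyes
import cv2, numpy as np
o=readout.get_obs(); print({k:np.round(v,3) for k,v in o.items()})
ims=[]
for n in("top","side"):
    p,d=eyes.read_camera(n); np.savez(f"{n}0.npz",p=p,d=d); c=eyes.calibration(n); print(n,{k:np.round(v,4) for k,v in c.items()})
    cv2.imwrite(f"pics/{n}0.png",cv2.resize(p[...,::-1],(768,576)))
E
```

```text
{'t': np.float64(0.0), 'q': array([-1.427,  0.478,  0.022,  1.556, -0.011,  1.109, -0.083]), 'joint_vel': array([ 0.001,  0.001, -0.001,  0.001, -0.   , -0.001, -0.   ]), 'joint_torque': array([-1.0000e-03, -5.9646e+01,  1.6070e+00, -2.8119e+01,  1.2000e-02,
        9.0000e-03, -0.0000e+00]), 'eef_pos': array([0.168, 0.653, 0.208]), 'tool_rot': array([-0.   ,  0.126,  0.992, -0.001]), 'contact_force': array([-0.409, -0.442,  0.311]), 'torque': array([ 0.018, -0.007, -0.011]), 'gripper_width': np.float64(0.998)}
top {'fx': np.float64(484.2813), 'fy': np.float64(484.2813), 'cx': np.float64(253.0068), 'cy': np.float64(202.9988), 'k1': np.float64(-0.1993), 'R': array([[ 0.0092, -0.9997,  0.0212],
       [-0.9902, -0.0121, -0.1393],
       [ 0.1396, -0.0197, -0.99  ]]), 't': array([-0.0272,  0.6731,  1.0296])}
side {'fx': np.float64(367.9665), 'fy': np.float64(367.9665), 'cx': np.float64(253.1396), 'cy': np.float64(192.8598), 'k1': np.float64(-0.0889), 'R': array([[-8.753e-01, -4.835e-01,  6.000e-04],
       [-3.565e-01,  6.445e-01, -6.765e-01],
       [ 3.267e-01, -5.923e-01, -7.365e-01]]), 't': array([0.5648, 0.3238, 0.4934])}
```

View pics/top0.png

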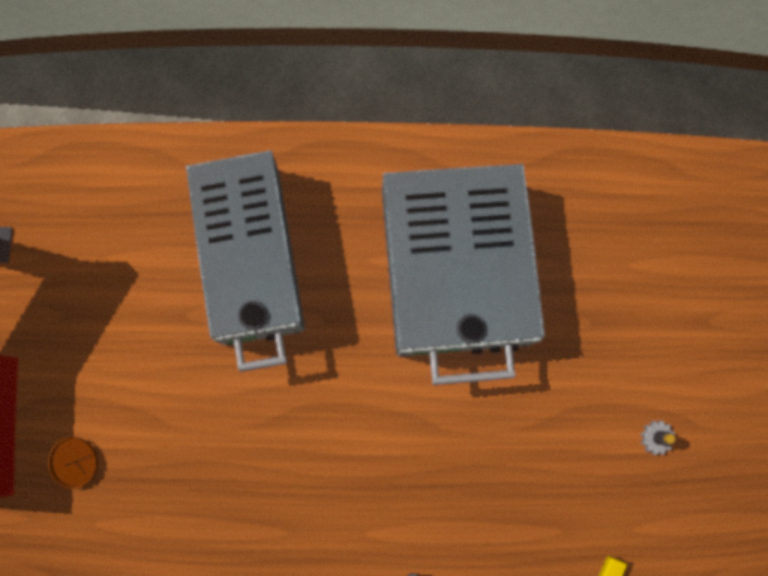

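View pics/side0.png

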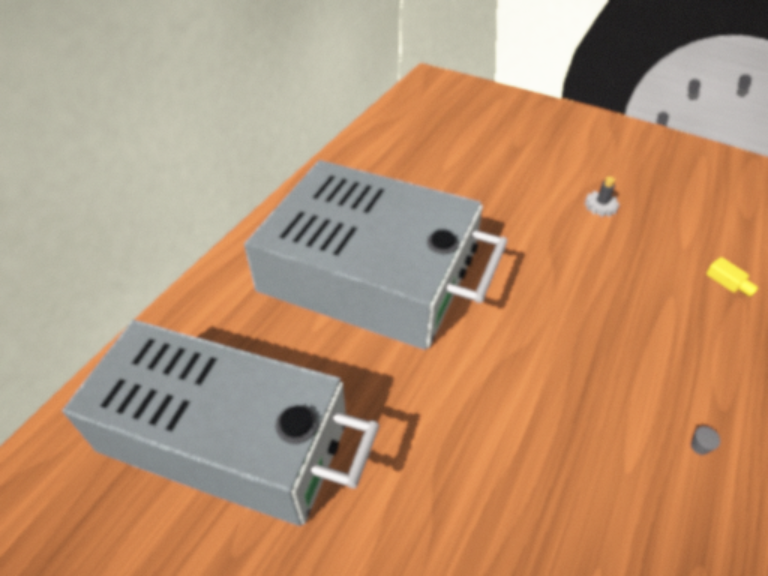

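The top view shows the wide case on the right, with its handle from (433,381) to (514,376) and its button at (472,327) in the 768-px picture. The narrow unit is on the left. The side view agrees, and both units are shut.

```bash
cat > h.py <<'E'
import numpy as np, cv2
from station import eyes
def slopes(n,uv):
    c=eyes.calibration(n); K=np.array([[c['fx'],0,c['cx']],[0,c['fy'],c['cy']],[0,0,1]])
    return c,cv2.undistortPoints(np.array(uv,float).reshape(-1,1,2),K,np.array([c['k1'],0,0,0.]))[:,0]
def plane(n,uv,z):
    c,s=slopes(n,uv); R,t=c['R'],c['t']; o=-R.T@t
    d=np.c_[s,np.ones(len(s))]@R
    return o+d*((z-o[2])/d[:,2])[:,None]
def cloud(n,D):
    v,u=np.mgrid[:384,:512]; c,s=slopes(n,np.c_[u.ravel(),v.ravel()])
    P=np.c_[s,np.ones(len(s))]*D.ravel()[:,None]
    return ((P-c['t'])@c['R']).reshape(384,512,3)
E
python3 - <<'E'
from h import *
f=np.load('top0.npz');p,d=f['p'],f['d'];W=cloud('top',d)
k=2/3
roi=np.zeros((384,512),bool); roi[100:245,240:375]=1
m=roi&(abs(W[...,2]-.092)<.006)&(d>0)
print(m.sum(), np.median(W[m][:,2]))
r=cv2.minAreaRect(W[m][:,:2].astype(np.float32)); print('roof rect depth',r, cv2.boxPoints(r).round(4).tolist())
g=p.astype(int); mk=(roi&(W[...,2]>.07)&(g.max(2)-g.min(2)<40)).astype(np.uint8)
# ray version of the roof: hand picked corners
print('corners',plane('top',np.array([(384,174),(524,165),(543,340),(399,354)])*k,.092).round(4).tolist())
# button
b=(roi&(g.max(2)<60)); b[:205]=0; b[228:]=0
n,l,s,c=cv2.connectedComponentsWithStats(b.astype(np.uint8)); i=1+s[1:,4].argmax(); print('btn',s[i],c[i],plane('top',[c[i]],.104).round(4))
# handle: bright gray pixels below front edge
hm=(g.min(2)>125)&(g.max(2)-g.min(2)<40); hm[:246]=0; hm[258:]=0; hm[:,:280]=0; hm[:,350:]=0
vu=np.argwhere(hm); P=plane('top',vu[:,::-1],.077); print('handle',len(P),vu.min(0),vu.max(0),cv2.minAreaRect(P[:,:2].astype(np.float32)),P.mean(0))
print('ends',plane('top',np.array([(433,381),(514,376)])*k,.076).round(4))
fs=np.load('side0.npz');ps=fs['p'].astype(int)
print('side handle ends',plane('side',np.array([(481,298),(503,240)])*k,.074).round(4), 'btn',plane('side',np.array([(443,239)])*k,.104).round(4))
E
```

```text
11016 0.09083067446146156
roof rect depth ((0.7425552010536194, -0.1375521719455719), (0.26461395621299744, 0.2112012356519699), 5.094034671783447) [[0.6014000177383423, -0.04410000145435333], [0.6201000213623047, -0.25450000166893005], [0.8837000131607056, -0.23100000619888306], [0.8650000095367432, -0.020600000396370888]]
corners [[0.8605, -0.0239, 0.092], [0.8796, -0.2326, 0.092], [0.6185, -0.2539, 0.092], [0.5969, -0.0472, 0.092]]
btn [307 211  17  17 225] [315.00888889 218.76444444] [[ 0.6333 -0.15    0.104 ]]
handle 199 [246 288] [254 342] ((0.5687471032142639, -0.15399876236915588), (0.01714569516479969, 0.11737816035747528), 0.3713283836841583) [ 0.56754373 -0.15105525  0.077     ]
ends [[ 0.5598 -0.0969  0.076 ]
 [ 0.5676 -0.2143  0.076 ]]
side handle ends [[ 0.5574 -0.0997  0.074 ]
 [ 0.5706 -0.2139  0.074 ]] btn [[ 0.6319 -0.1441  0.104 ]]
```

The two views and the roof rectangle agree: yaw is about 5.1°, handle about (0.563, -0.154) and button about (0.632, -0.148). I'll turn the tool first so the jaws close along case x.

```bash
python3 -m crank '[{"jaw":35,"az":10},{"jaw":35,"az":10},{"jaw":35,"az":10},{"jaw":35,"az":10},{"jaw":35,"az":10},{"jaw":35,"az":10},{"jaw":35,"az":10.4}]' 30
cat > to.py <<'E'
import sys
from h import *
from station import readout
from scipy.spatial.transform import Rotation as Ro
o=readout.get_obs(); q=o['tool_rot']; R=Ro.from_quat(np.r_[q[1:],q[0]])
g=np.array(eval(sys.argv[1])); a=np.radians(5.1)
print('t',o['t'],'shift mm',(R.inv().apply(g-o['eef_pos'])*1e3).round(1))
T=Ro.from_matrix(np.array([[np.sin(a),np.cos(a),0],[-np.cos(a),np.sin(a),0],[0,0,-1]]).T) if 0 else Ro.from_matrix(np.c_[[-np.sin(a),np.cos(a),0],[np.cos(a),np.sin(a),0],[0,0,-1]])
print('turn deg',min(((R.inv()*T).as_rotvec(degrees=True),(R.inv()*T*Ro.from_euler('z',180,degrees=True)).as_rotvec(degrees=True)),key=np.linalg.norm).round(2), 'F',o['contact_force'].round(2),'w',o['gripper_width'])
E
python3 to.py '[.563,-.154,.200]'
```

```text
t 0.1 shift mm [-583.6 -683.3    8.9]
turn deg [-8.000e-02  6.000e-02  7.047e+01] F [-0.65 -0.06 -0.2 ] w 0.9984846494292293schema error: expected keys jaw, x, y, z, ax, ay, az
```

Every row needs all seven keys.

```bash
python3 -m crank '[{"jaw":35,"x":0,"y":0,"z":0,"ax":0,"ay":0,"az":10},{"jaw":35,"x":0,"y":0,"z":0,"ax":0,"ay":0,"az":10},{"jaw":35,"x":0,"y":0,"z":0,"ax":0,"ay":0,"az":10},{"jaw":35,"x":0,"y":0,"z":0,"ax":0,"ay":0,"az":10},{"jaw":35,"x":0,"y":0,"z":0,"ax":0,"ay":0,"az":10},{"jaw":35,"x":0,"y":0,"z":0,"ax":0,"ay":0,"az":10},{"jaw":35,"x":0,"y":0,"z":0,"ax":0,"ay":0,"az":10.4}]' 30
python3 to.py '[.563,-.154,.200]'
```

```text
t: 0.98
eef_pos: [0.168, 0.6534, 0.208]
tool_rot: [0.0, 0.677, 0.736, -0.0]
contact_force: [-0.4, 0.4, -0.5]
gripper_width: 0.346
t 0.975 shift mm [-837.8  325.5    8.8]
turn deg [-0.02  0.06 -0.27] F [-0.36  0.38 -0.48] w 0.34601094925753606
```

```bash
python3 -m crank '[{"jaw":35,"x":-40,"y":25,"z":0,"ax":0,"ay":0,"az":0},{"jaw":35,"x":-40,"y":25,"z":0,"ax":0,"ay":0,"az":0},{"jaw":35,"x":-40,"y":25,"z":0,"ax":0,"ay":0,"az":0},{"jaw":35,"x":-40,"y":25,"z":0,"ax":0,"ay":0,"az":0},{"jaw":35,"x":-40,"y":25,"z":0,"ax":0,"ay":0,"az":0},{"jaw":35,"x":-40,"y":25,"z":0,"ax":0,"ay":0,"az":0},{"jaw":35,"x":-40,"y":25,"z":0,"ax":0,"ay":0,"az":0},{"jaw":35,"x":-40,"y":20,"z":0,"ax":0,"ay":0,"az":0},{"jaw":35,"x":-40,"y":20,"z":0,"ax":0,"ay":0,"az":0},{"jaw":35,"x":-40,"y":20,"z":0,"ax":0,"ay":0,"az":0},{"jaw":35,"x":-40,"y":20,"z":0,"ax":0,"ay":0,"az":0},{"jaw":35,"x":-40,"y":20,"z":0,"ax":0,"ay":0,"az":0}]'
python3 to.py '[.563,-.154,.200]'
```

```text
t: 2.48
eef_pos: [0.4857, 0.1991, 0.2084]
tool_rot: [-0.0, 0.674, 0.738, -0.0]
contact_force: [0.4, 0.4, -0.7]
gripper_width: 0.345
t 2.475 shift mm [-358.7   45.1    8.4]
turn deg [-0.02 -0.    0.08] F [ 0.39  0.44 -0.69] w 0.34526212974966086
```

```bash
python3 -m crank '[{"jaw":35,"x":-45,"y":6,"z":0,"ax":0,"ay":0,"az":0},{"jaw":35,"x":-45,"y":6,"z":0,"ax":0,"ay":0,"az":0},{"jaw":35,"x":-45,"y":6,"z":0,"ax":0,"ay":0,"az":0},{"jaw":35,"x":-45,"y":6,"z":0,"ax":0,"ay":0,"az":0},{"jaw":35,"x":-45,"y":6,"z":0,"ax":0,"ay":0,"az":0},{"jaw":35,"x":-45,"y":5,"z":0,"ax":0,"ay":0,"az":0},{"jaw":35,"x":-45,"y":5,"z":0,"ax":0,"ay":0,"az":0},{"jaw":35,"x":-44,"y":5,"z":0,"ax":0,"ay":0,"az":0},{"jaw":35,"x":0,"y":0,"z":30,"ax":0,"ay":0,"az":0},{"jaw":35,"x":0,"y":0,"z":30,"ax":0,"ay":0,"az":0},{"jaw":35,"x":0,"y":0,"z":0,"ax":0,"ay":0,"az":0}]'
python3 to.py '[.563,-.154,.055]'
python3 - <<'E'
from h import *
p,d=eyes.read_camera('side'); p2,_=eyes.read_camera('top')
cv2.imwrite('pics/a.png',np.hstack([cv2.resize(p[120:270,240:390,::-1],(400,400)),cv2.resize(p2[150:300,240:390,::-1],(400,400))]))
E
```

```text
t: 3.85
eef_pos: [0.5605, -0.1525, 0.1464]
tool_rot: [-0.002, 0.675, 0.738, -0.002]
contact_force: [-0.3, -0.2, -0.1]
gripper_width: 0.352
t 3.85 shift mm [-1.8  2.8 91.4]
turn deg [-0.29 -0.06  0.07] F [-0.28 -0.22 -0.08] w 0.3521925754492983
```

View pics/a.png

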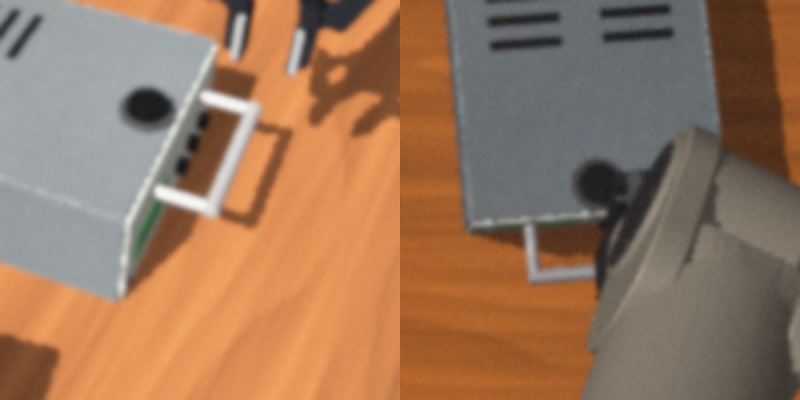

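The left crop (side view) shows both fingertips above and beyond the handle, at (235,60) and (292,72). In the top view the arm covers them. I'll go down to just above the bar and check again.

```bash
python3 -m crank '[{"jaw":35,"x":-1,"y":2,"z":25,"ax":0,"ay":0,"az":0},{"jaw":35,"x":0,"y":0,"z":25,"ax":0,"ay":0,"az":0},{"jaw":35,"x":0,"y":0,"z":0,"ax":0,"ay":0,"az":0}]'
python3 to.py '[.563,-.154,.055]'
python3 - <<'E'
from h import *
p,d=eyes.read_camera('side'); 
print(plane('side',[(339,145)],.146).round(4))
cv2.imwrite('pics/b.png',cv2.resize(p[130:230,270:370,::-1],(600,600)))
E
```

```text
t: 4.32
eef_pos: [0.5643, -0.1534, 0.0985]
tool_rot: [-0.001, 0.674, 0.738, -0.0]
contact_force: [-0.1, -0.1, -0.1]
gripper_width: 0.353
t 4.325 shift mm [-0.5 -1.2 43.5]
turn deg [-0.07 -0.02  0.1 ] F [-0.12 -0.11 -0.08] w 0.3533837071180003
[[ 0.5616 -0.1752  0.146 ]]
```

View pics/b.png

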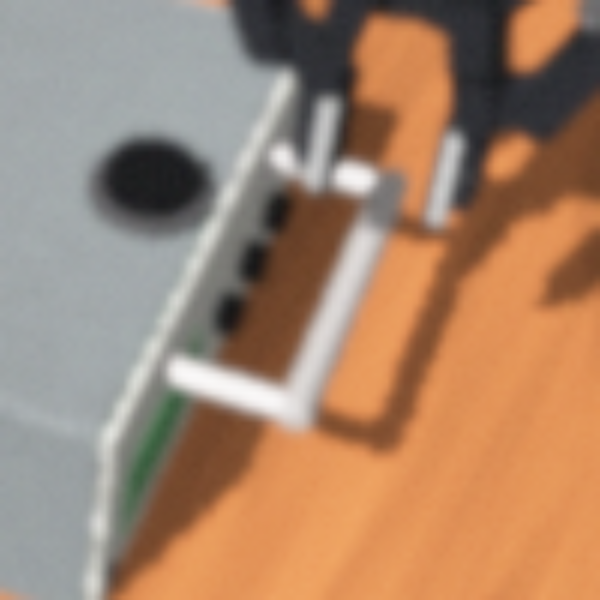

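```bash
python3 - <<'E'
from h import *
for z in(.0985,.104,.11): print(z,plane('side',[(333,164),(270+318/6,130+185/6),(270+437/6,130+222/6)],z).round(4).tolist())
print('handle ends near/far', plane('side',[(270+300/6,130+410/6),(270+385/6,130+185/6)],.078).round(4).tolist())
E
```

```text
0.0985 [[0.5647, -0.1732, 0.0985], [0.585, -0.1722, 0.0985], [0.5451, -0.1746, 0.0985]]
0.104 [[0.5634, -0.1672, 0.104], [0.5835, -0.1662, 0.104], [0.544, -0.1685, 0.104]]
0.11 [[0.5619, -0.1606, 0.11], [0.5818, -0.1596, 0.11], [0.5428, -0.1619, 0.11]]
handle ends near/far [[0.5579, -0.0963, 0.078], [0.5708, -0.2058, 0.078]]
```

The tips straddle the bar in case x, and the far leg is well clear at y about -0.21. I'll descend and close.

```bash
python3 -m crank '[{"jaw":35,"x":0,"y":-1,"z":15,"ax":0,"ay":0,"az":0},{"jaw":35,"x":0,"y":0,"z":15,"ax":0,"ay":0,"az":0},{"jaw":35,"x":0,"y":0,"z":14,"ax":0,"ay":0,"az":0},{"jaw":35,"x":0,"y":0,"z":0,"ax":0,"ay":0,"az":0},{"jaw":0,"x":0,"y":0,"z":0,"ax":0,"ay":0,"az":0},{"jaw":0,"x":0,"y":0,"z":0,"ax":0,"ay":0,"az":0},{"jaw":0,"x":0,"y":0,"z":0,"ax":0,"ay":0,"az":0},{"jaw":0,"x":0,"y":0,"z":0,"ax":0,"ay":0,"az":0}]' 40
python3 to.py '[.563,-.154,.055]'
```

```text
t: 5.38
eef_pos: [0.5675, -0.1542, 0.0572]
tool_rot: [0.003, 0.674, 0.738, 0.002]
contact_force: [4.5, 0.2, 7.6]
gripper_width: 0.001
t 5.375 shift mm [ 0.6 -4.5  2.2]
turn deg [0.42 0.08 0.1 ] F [4.47 0.23 7.58] w 0.0009191149529862356
```

The jaw closed fully, so it doesn't hold the bar. I'll look.

```bash
python3 - <<'E'
from h import *
p,d=eyes.read_camera('side'); q,_=eyes.read_camera('top')
cv2.imwrite('pics/c.png',np.hstack([cv2.resize(p[130:230,270:370,::-1],(400,400)),cv2.resize(q[190:290,270:370,::-1],(400,400))]))
E
```

```text
(no output)
```

View pics/c.png

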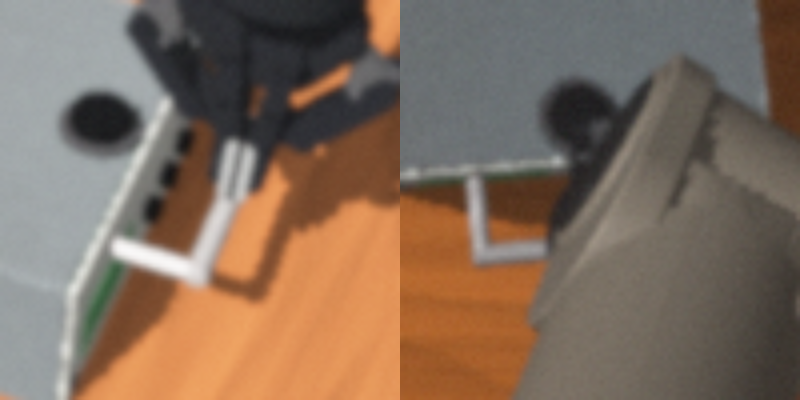

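```bash
python3 - <<'E'
from h import *
from station import readout
c=eyes.calibration('side');K=np.array([[c['fx'],0,c['cx']],[0,c['fy'],c['cy']],[0,0,1]])
X=np.array([[.5675,-.154,.057],[.5675,-.154,.074],[.5675,-.143,.057],[.563,-.154,.08],[.5675,-.143,.08],[.5675,-.143,.1]])
u=cv2.projectPoints(X,cv2.Rodrigues(c['R'])[0],c['t'],K,np.array([c['k1'],0,0,0.]))[0][:,0]
print(((u-[270,130])*4).round(0).tolist())
p,d=eyes.read_camera('side');W=cloud('side',d)
for cu,cv in[(222,185),(230,175),(245,175),(240,160),(250,185),(235,215),(220,240)]:
    print((cu,cv),W[130+cv//4,270+cu//4].round(4),p[130+cv//4,270+cu//4])
E
```

```text
[[220.0, 219.0], [225.0, 194.0], [212.0, 233.0], [235.0, 189.0], [218.0, 200.0], [224.0, 170.0]]
(222, 185) [ 0.5684 -0.1437  0.0897] [189 186 184]
(230, 175) [ 0.566  -0.1445  0.0981] [175 175 173]
(245, 175) [ 0.5581 -0.1429  0.1032] [191 191 190]
(240, 160) [ 0.5613 -0.1436  0.1089] [166 166 165]
(250, 185) [ 0.5563 -0.1488  0.0911] [115 114 113]
(235, 215) [ 0.5599 -0.1438  0.0746] [184 157 143]
(220, 240) [ 0.558  -0.1226  0.0758] [179 154 143]
```

Depth puts the pad strips at z ≈ 0.085–0.115 with their ends on the bar top. There is also +7.6 N upward. So the shut tips are standing on the bar, and the real tips are about 23 mm above the reported TCP (and a few mm off in x). I'll lift, reopen and go deeper.

```bash
python3 -m crank '[{"jaw":0,"x":0,"y":0,"z":-15,"ax":0,"ay":0,"az":0},{"jaw":40,"x":0,"y":3,"z":0,"ax":0,"ay":0,"az":0},{"jaw":40,"x":0,"y":0,"z":0,"ax":0,"ay":0,"az":0},{"jaw":40,"x":0,"y":0,"z":0,"ax":0,"ay":0,"az":0},{"jaw":40,"x":0,"y":0,"z":12,"ax":0,"ay":0,"az":0},{"jaw":40,"x":0,"y":0,"z":10,"ax":0,"ay":0,"az":0},{"jaw":40,"x":0,"y":0,"z":0,"ax":0,"ay":0,"az":0}]' 40
python3 - <<'E'
from h import *
p,d=eyes.read_camera('side')
cv2.imwrite('pics/e.png',cv2.resize(p[130:230,270:370,::-1],(500,500)))
E
```

```text
t: 6.4
eef_pos: [0.5655, -0.1535, 0.0461]
tool_rot: [-0.001, 0.675, 0.738, -0.001]
contact_force: [0.3, 0.3, 0.4]
gripper_width: 0.399
```

View pics/e.png

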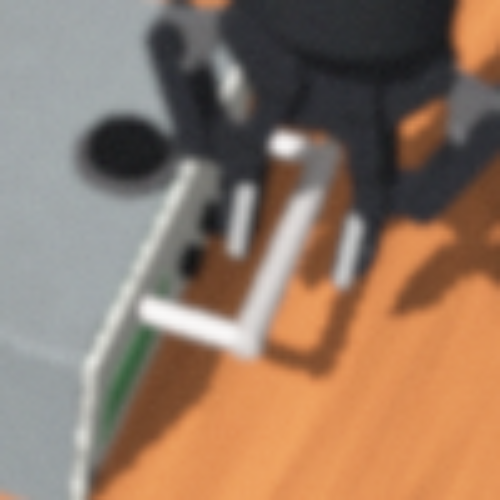

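The tips, at (240,250) and (345,285), now stand on either side of the bar. I'll go a bit lower and close.

```bash
python3 -m crank '[{"jaw":40,"x":0,"y":0,"z":12,"ax":0,"ay":0,"az":0},{"jaw":40,"x":0,"y":0,"z":0,"ax":0,"ay":0,"az":0},{"jaw":0,"x":0,"y":0,"z":0,"ax":0,"ay":0,"az":0},{"jaw":0,"x":0,"y":0,"z":0,"ax":0,"ay":0,"az":0},{"jaw":0,"x":0,"y":0,"z":0,"ax":0,"ay":0,"az":0},{"jaw":0,"x":0,"y":0,"z":0,"ax":0,"ay":0,"az":0}]' 40
```

```text
t: 7.2
eef_pos: [0.5674, -0.1537, 0.0359]
tool_rot: [0.001, 0.674, 0.738, 0.0]
contact_force: [3.8, -0.4, -3.1]
gripper_width: 0.125
```

Gripped (0.125 ≈ 11 mm). Now I'll pull straight out.

```bash
python3 -m crank '[{"jaw":0,"x":0,"y":-12,"z":0,"ax":0,"ay":0,"az":0},{"jaw":0,"x":0,"y":-12,"z":0,"ax":0,"ay":0,"az":0},{"jaw":0,"x":0,"y":-12,"z":0,"ax":0,"ay":0,"az":0},{"jaw":0,"x":0,"y":-12,"z":0,"ax":0,"ay":0,"az":0},{"jaw":0,"x":0,"y":-12,"z":0,"ax":0,"ay":0,"az":0},{"jaw":0,"x":0,"y":-12,"z":0,"ax":0,"ay":0,"az":0},{"jaw":0,"x":0,"y":-12,"z":0,"ax":0,"ay":0,"az":0},{"jaw":0,"x":0,"y":-12,"z":0,"ax":0,"ay":0,"az":0},{"jaw":0,"x":0,"y":-12,"z":0,"ax":0,"ay":0,"az":0},{"jaw":0,"x":0,"y":-10,"z":0,"ax":0,"ay":0,"az":0},{"jaw":0,"x":0,"y":-8,"z":0,"ax":0,"ay":0,"az":0},{"jaw":0,"x":0,"y":0,"z":0,"ax":0,"ay":0,"az":0}]'
python3 to.py '[.5674,-.1537,.0359]'
```

```text
t: 8.7
eef_pos: [0.4416, -0.1655, 0.0359]
tool_rot: [0.001, 0.675, 0.738, 0.0]
contact_force: [6.9, -2.4, -7.0]
gripper_width: 0.123
t 8.7 shift mm [  0.4 126.4   0.2]
turn deg [0.09 0.05 0.05] F [ 6.85 -2.4  -7.02] w 0.1227070120519455
```

Pulled 126.4 mm. I'll release and lift clear.

```bash
python3 -m crank '[{"jaw":40,"x":0,"y":0,"z":0,"ax":0,"ay":0,"az":0},{"jaw":40,"x":0,"y":0,"z":0,"ax":0,"ay":0,"az":0},{"jaw":40,"x":0,"y":3,"z":0,"ax":0,"ay":0,"az":0},{"jaw":40,"x":0,"y":2,"z":0,"ax":0,"ay":0,"az":0},{"jaw":40,"x":0,"y":0,"z":-20,"ax":0,"ay":0,"az":0},{"jaw":40,"x":0,"y":0,"z":-20,"ax":0,"ay":0,"az":0},{"jaw":40,"x":0,"y":0,"z":-20,"ax":0,"ay":0,"az":0},{"jaw":40,"x":0,"y":0,"z":-20,"ax":0,"ay":0,"az":0},{"jaw":0,"x":0,"y":0,"z":-20,"ax":0,"ay":0,"az":0},{"jaw":0,"x":0,"y":0,"z":-5,"ax":0,"ay":0,"az":0},{"jaw":0,"x":0,"y":0,"z":0,"ax":0,"ay":0,"az":0},{"jaw":0,"x":0,"y":0,"z":0,"ax":0,"ay":0,"az":0}]'
python3 to.py '[.636,-.148,.140]'
python3 - <<'E'
from h import *
p,d=eyes.read_camera('side');q,_=eyes.read_camera('top')
cv2.imwrite('pics/f.png',np.hstack([cv2.resize(p[110:260,230:380,::-1],(400,400)),cv2.resize(q[180:330,230:380,::-1],(400,400))]))
E
```

```text
t: 10.2
eef_pos: [0.4455, -0.1644, 0.1399]
tool_rot: [-0.001, 0.674, 0.738, -0.0]
contact_force: [-0.4, 0.2, -0.4]
gripper_width: -0.001
t 10.2 shift mm [ -0.9 191.2  -0.4]
turn deg [-0.08 -0.01  0.08] F [-0.42  0.16 -0.42] w -0.0011425567041737869
```

View pics/f.png

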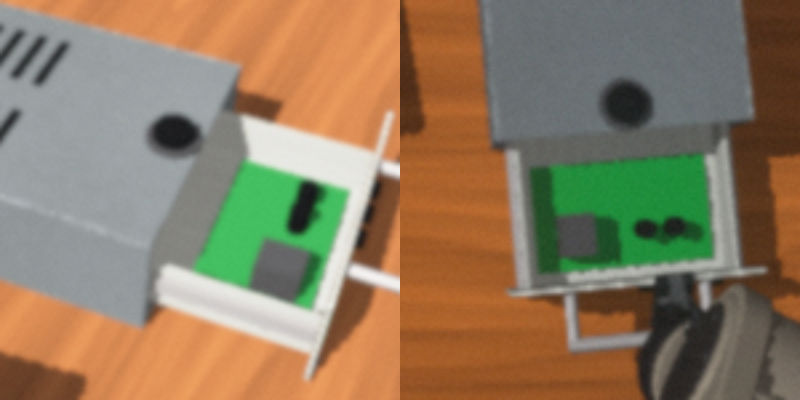

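The chassis stands out by itself with the gripper clear above it, panel edge near (640,280) in the right crop. Next I'll move the shut fingers over the button and lower them to just above it.

```bash
python3 -m crank '[{"jaw":0,"x":0,"y":39,"z":0,"ax":0,"ay":0,"az":0},{"jaw":0,"x":0,"y":38,"z":0,"ax":0,"ay":0,"az":0},{"jaw":0,"x":0,"y":38,"z":0,"ax":0,"ay":0,"az":0},{"jaw":0,"x":-1,"y":38,"z":0,"ax":0,"ay":0,"az":0},{"jaw":0,"x":0,"y":38,"z":0,"ax":0,"ay":0,"az":0},{"jaw":0,"x":0,"y":0,"z":20,"ax":0,"ay":0,"az":0},{"jaw":0,"x":0,"y":0,"z":20,"ax":0,"ay":0,"az":0},{"jaw":0,"x":0,"y":0,"z":10,"ax":0,"ay":0,"az":0},{"jaw":0,"x":0,"y":0,"z":0,"ax":0,"ay":0,"az":0}]'
python3 to.py '[.636,-.148,.074]'
python3 - <<'E'
from h import *
p,d=eyes.read_camera('side')
cv2.imwrite('pics/g.png',cv2.resize(p[110:210,230:330,::-1],(500,500)))
W=cloud('side',d); q=W[110:210,230:330].reshape(-1,3); g=p[110:210,230:330].reshape(-1,3).min(1)
s=(g>130)&(q[:,2]>.1)&(q[:,2]<.16)&(abs(q[:,0]-.635)<.03)&(abs(q[:,1]+.148)<.03); print(s.sum(), np.percentile(q[s],[2,50,98],axis=0).round(4) if s.any() else '')
E
```

```text
t: 11.42
eef_pos: [0.6349, -0.1484, 0.0895]
tool_rot: [-0.001, 0.675, 0.738, -0.001]
contact_force: [-0.0, -0.1, 0.6]
gripper_width: 0.0
t 11.425 shift mm [ 0.3  1.2 15.5]
turn deg [-0.13 -0.04  0.02] F [-0.03 -0.15  0.63] w 4.2478827176327355e-05
109 [[ 0.6242 -0.1516  0.1045]
 [ 0.6315 -0.1393  0.1314]
 [ 0.6423 -0.1372  0.1496]]
```

View pics/g.png

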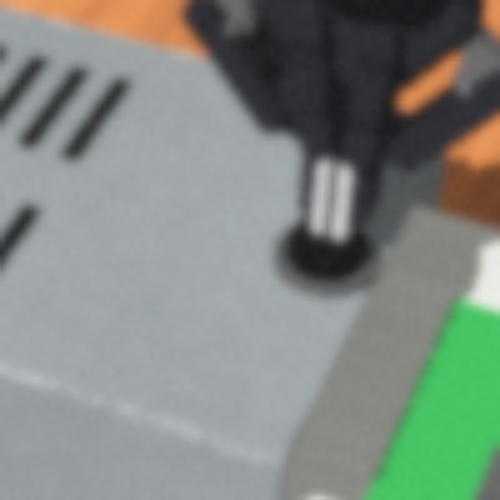

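The fingers are centred over the button at (325,250). I'll press down in small steps, watching the force.

```bash
python3 -m crank '[{"jaw":0,"x":0,"y":0,"z":4,"ax":0,"ay":0,"az":0},{"jaw":0,"x":0,"y":0,"z":4,"ax":0,"ay":0,"az":0},{"jaw":0,"x":0,"y":0,"z":3,"ax":0,"ay":0,"az":0},{"jaw":0,"x":0,"y":0,"z":0,"ax":0,"ay":0,"az":0}]'; python3 -m crank '[{"jaw":0,"x":0,"y":0,"z":2,"ax":0,"ay":0,"az":0},{"jaw":0,"x":0,"y":0,"z":0,"ax":0,"ay":0,"az":0}]'
```

```text
t: 11.98
eef_pos: [0.6366, -0.1483, 0.0797]
tool_rot: [0.0, 0.674, 0.738, 0.0]
contact_force: [0.6, 0.6, 0.8]
gripper_width: 0.002
t: 12.22
eef_pos: [0.6364, -0.1483, 0.0775]
tool_rot: [0.0, 0.674, 0.738, 0.0]
contact_force: [-0.2, 1.0, 2.6]
gripper_width: -0.004
```

```bash
python3 -m crank '[{"jaw":0,"x":0,"y":0,"z":3,"ax":0,"ay":0,"az":0},{"jaw":0,"x":0,"y":0,"z":3,"ax":0,"ay":0,"az":0},{"jaw":0,"x":0,"y":0,"z":0,"ax":0,"ay":0,"az":0},{"jaw":0,"x":0,"y":0,"z":0,"ax":0,"ay":0,"az":0},{"jaw":0,"x":0,"y":0,"z":0,"ax":0,"ay":0,"az":0}]'
```

```text
t: 12.85
eef_pos: [0.6366, -0.1483, 0.0742]
tool_rot: [-0.0, 0.675, 0.738, 0.001]
contact_force: [-7.6, 4.1, 23.2]
gripper_width: -0.001
```

Contact started at about 0.0785 and it has bottomed out firmly at 23 N. I'll hold briefly, then lift well clear and look.

```bash
python3 -m crank '[{"jaw":0,"x":0,"y":0,"z":0,"ax":0,"ay":0,"az":0},{"jaw":0,"x":0,"y":0,"z":0,"ax":0,"ay":0,"az":0},{"jaw":0,"x":0,"y":0,"z":-10,"ax":0,"ay":0,"az":0},{"jaw":0,"x":0,"y":0,"z":-30,"ax":0,"ay":0,"az":0},{"jaw":0,"x":0,"y":0,"z":-40,"ax":0,"ay":0,"az":0},{"jaw":0,"x":0,"y":0,"z":-40,"ax":0,"ay":0,"az":0},{"jaw":0,"x":0,"y":0,"z":0,"ax":0,"ay":0,"az":0},{"jaw":0,"x":0,"y":0,"z":0,"ax":0,"ay":0,"az":0},{"jaw":0,"x":0,"y":0,"z":0,"ax":0,"ay":0,"az":0},{"jaw":0,"x":0,"y":0,"z":0,"ax":0,"ay":0,"az":0},{"jaw":0,"x":0,"y":0,"z":0,"ax":0,"ay":0,"az":0},{"jaw":0,"x":0,"y":0,"z":0,"ax":0,"ay":0,"az":0}]'
python3 - <<'E'
from h import *
p,d=eyes.read_camera('side')
cv2.imwrite('pics/i.png',cv2.resize(p[...,::-1],(768,576)))
print(plane('side',np.array([(481,298),(503,240)])*2/3,.074).round(4))
o=np.load('side0.npz')['p'].astype(int)
df=abs(p.astype(int)-o).max(2); print('diff wide front/handle',df[180:235,280:345].mean().round(1),'narrow handle',df[270:335,195:285].mean().round(1),'table',df[330:380,330:450].mean().round(1))
# button centroid (dark), before / now
for a in (o,p.astype(int)):
    m=(a.max(2)<60); m[:150]=0;m[168:]=0;m[:,:284]=0;m[:,308:]=0; print('btn px',m.sum(),np.argwhere(m).mean(0).round(2))
E
```

```text
t: 14.35
eef_pos: [0.6363, -0.1484, 0.1914]
tool_rot: [-0.0, 0.675, 0.738, -0.0]
contact_force: [0.5, -0.5, 0.2]
gripper_width: 0.003
[[ 0.5574 -0.0997  0.074 ]
 [ 0.5706 -0.2139  0.074 ]]
diff wide front/handle 6.4 narrow handle 6.1 table 7.1
btn px 154 [159.56 295.16]
btn px 150 [159.55 295.14]
```

View pics/i.png

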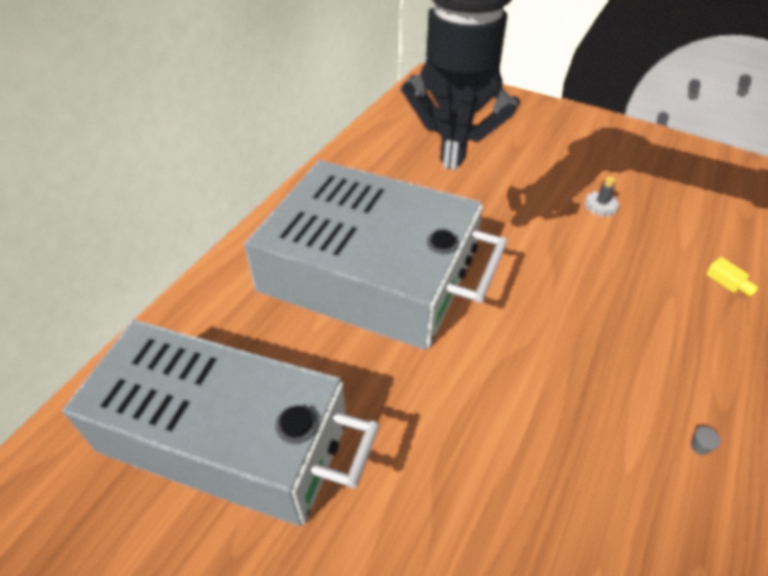

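The wide handle is back at its starting pixels, (481,298) and (503,240). The button is up, the narrow unit hasn't moved and the arm is clear, so I'll hand in.

```bash
python3 -c "
from station import ticket; print(ticket.hand_in())"
```

```text
the job is handed in; nothing more can be done
None
```

I pulled the wide chassis out 126 mm by its bar and let go, and it stood out locked by itself. I then pressed its release button to the bottom (about 23 N), held it for over half a second and lifted clear. The job is handed in at about 14.4 s of the 42 s; no verdict was reported.

**Last checks:**
- **Wide chassis:** the last side picture matches the starting one within image noise, with the handle back in its shut position.
- **Release button:** it is up again, its centre within 0.03 pixel of where it started.
- **Narrow unit:** its handle area shows no change from the start.
- **Robot:** the arm is clear, with contact force under 1 N.

**What went wrong or disagreed:**
- **First grasp missed:** the shut fingertips ended up standing on the bar, with about 8 N upward. The real tips sat about 23 mm higher than the reported tool position, so I went deeper and the second grasp held.
- **Locked position:** I confirmed it only by looking at the pictures after release, and did not measure it.

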